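# Push a gas filter home in its push-fit port

## Task

Take the tall gas filter out of the white stand and push its stem into the open push-fit port until you feel it lock on its seat, never straining the port with more than about 40 N. Then, still holding the filter, tug it upward so that the port head rises by about half of its travel, to prove that the lock holds, let the head settle back down and let go, leaving the filter standing in the port. Do not take hold of the port itself and leave everything else where it is.

Things in the scene. Friction and masses are not known exactly. Their poses are not given: they have to be found in the camera images.
- filter_mid (a point): Centre of the tall filter's grey body, an upright cylinder 34 mm wide, 70 mm high; z runs up its axis. An aluminium stem points down from the body's underside (35 mm below this point); a 22 mm wide, 6 mm high black cap tops it. 80 to 145 g, tough: grip it hard, as push and tug go through the grip. At the start the body stands on the stand, its stem down a hole.
- port_mouth (a point): Centre of the open port's mouth, on its top rim; z points up along the bore. Aluminium block 50 x 50 x 60 mm with a round black collar (34 mm wide, 8 mm high) on top; mouth 93 mm above the table. Bore 20 mm, so 1 mm play around the stem, whose nose guides itself in. The stem locks with its tip 34 to 50 mm below the mouth (see port_base); its body stays 4 mm or more above the mouth.
- port (a joint): How far the port head (with its mouth) is lifted off its base, in m: 0 = sitting down, 0.010 = upper stop. A spring and its weight hold it down: it starts to lift at about 10 N of pull and needs about 12 N at 5 mm and 15 N at 10 mm. It cannot move sideways or down.
- port_base: Black foot plate (90 x 90 x 12 mm, origin under its middle) of the open port. The port's lock depth varies and cannot be seen. Pushing in, resistance rises to 6-15 N, falls as hidden catches snap in, then rises steeply at a firm stop 1.5 mm deeper: a slow push (10 mm/s) up to 20 N always locks. If not locked, a spring pushes the stem back and it pulls out with under 7 N.
- stand: White plastic stand, 160 (its x) x 60 (its y) x 62 mm high, origin at the middle of its underside, fixed. Two 23 mm holes at 40 mm either way along its x hold the two filters, in either order; grasp the tall filter with the fingers on its two sides along the stand's y.
- short_filter_mid (a point): Centre of the short filter's body (34 mm wide but only 34 mm high), in the stand's other hole; not to be used.
- capped_base: Black foot plate (as port_base) of a second, similar port that is closed by a grey cap, fixed; its top is 111 mm above the table. Not to be used.
- oil_bottle: Small amber bottle, 32 mm wide, 75 mm high, origin under its centre; bystander.
- dishes: Two stacked clear round dishes, 62 mm wide, 29 mm high, origin under their centre; bystander.
- screwdriver: Screwdriver 160 mm long lying on the table, along its x; bystander.
- filter: The tall filter; this point is the tip of its stem, 91 mm below filter_mid on the same axis. Stem 56 mm long, 18 mm wide, with a conical nose (8 mm wide at the tip, 18 mm after 11 mm), a 4 mm high rim, then an 11 mm wide, 8 mm high groove for the port's catches.

How it is judged (in metres and radians):
On the way, in this order (a step that is already met when the one before it is completed fails the run):
1. the tall filter's stem is pushed into the open port, tip at least 30 mm below the mouth, with the port head down (z of filter in the frame of port_mouth below -0.03 m and horizontal distance between filter and port_mouth below 0.004 m and value of joint port below 0.0015 m), for 0.2 s.
2. a tug on the filter lifts the port head by more than 3 mm, the stem staying in (z of filter in the frame of port_mouth below -0.03 m and value of joint port above 0.003 m), for 0.2 s.
At the end, for the whole second after the job is handed in: The tall filter stands locked in the open port, let go and at rest: stem tip at least 31 mm below the mouth and within 4 mm of its axis, tilted less than 0.12 rad, the port head back down (less than 1.5 mm lifted) (z of filter in the frame of port_mouth below -0.031 m and horizontal distance between filter and port_mouth below 0.004 m and angle between the z axis of filter_mid and the z axis of port_mouth, either way round below 0.12 rad and value of joint port below 0.0015 m and linear speed of filter below 0.01 m/s); the robot touches nothing.
It fails at once if the filter strains the port with more than 40 N (contact force between filter and port_base above 40 N).
It fails at once if the fingers or the arm push or hold the port itself (more than 8 N) (contact force between any of the fingers, the arm and port_base above 8 N).
It fails at once if a bystander is disturbed (moved more than 20 mm) (distance of any of short_filter_mid, oil_bottle, dishes, screwdriver from where it was at the start of the episode above 0.02 m).
It also fails if it takes over 51 s, if anything falls off the work surface, if the arm or the gripper's body presses on something with over 40 N, if the wrist force passes 120 N, or if a joint passes its speed limit or range.

## Robot

A 6-joint arm with a two-finger parallel gripper is mounted at the origin on the work surface. World frame = base frame: x ahead of the robot, y to its left, z up, the work surface at z = 0. Lengths are in mm, angles in rad, forces in N, time in s.
With the tool pointing down it reaches from about 350 to 775 mm from the base axis. Payload 7.3 kg.
Tool frame: the origin (TCP) lies on the centre line of the jaws, within the pads' length; the fingertips stand 22 mm ahead of it and the grasp point (between the pads) lies 3 mm ahead of it; x points along the fingers, z is the direction in which the jaws open and shut, and the axes are right-handed (so a half turn about x gives the same grasp; the last joint's range is limited). The gripper opens to 92 mm and grips with 3 to 60 N. Pads are 19 mm wide; open, the fingers measure 130 mm over their backs; the gripper's body (75 mm by 190 mm) begins 47 mm behind the grasp point.
Start: joints at [1.052, 0.342, 1.524, -0, 1.275, -0.146], TCP at [191.204, 488.962, 248.741] pointing down, gripper open.
Joint ranges: [-2.53, 2.53], [-0.77, 2.02], [0.04, 2.7], [-1, 4.14], [0.28, 2.66], [-3.11, 3.11]. Speed limits (rad/s): [2.57, 2.57, 3.14, 3.14, 3.14, 3.14].

## Interface

Orientations are given as [roll, pitch, yaw] about the fixed x, y, z axes, in that order (R = Rz(yaw) Ry(pitch) Rx(roll)).
In Python, from plant import readout, imaging, bot gives the robot as it stands.
- The arm moves only by the tool arm_command, never from a script. Its argument "plan" is a list of rows, each an object of numbers: "tx", "ty", "tz": the shift along the tool's x, y, z in cm; "wx", "wy", "wz": the turn, a rotation vector about the tool's x, y, z in rad; "jaw": the opening, from -1 (shut) to 1 (fully open). In form: [{"tx": .., "ty": .., "tz": .., "wx": .., "wy": .., "wz": .., "jaw": ..}, ...]. A call has 1 to 20 rows; each row shifts and turns the commanded pose from where the row before left it, along the tool's axes as they then stand; what a row does not reach is not made up. A row lasts 1/10 s, in which the tool goes at most 50 mm and 8.59 degrees, less where a joint would pass 70% of its speed; a pose out of reach is approached as far as the arm can. A call with a gripper value outside its range is refused whole. The fingers move at their own pace and stop on an object; the grip force is fixed at half the most. Time passes only in rows, so rows that do not move let the fingers close. It gives the time, the measured TCP pose, the force and the opening at its end, in the units of the state.
- readout.get_obs(): the state, without advancing time (a new reading comes with each control period).
- imaging.capture(name): name is "scene" or "top" or "wrist"; returns the picture (400x640x3 uint8, blue, green, red); there is no depth.
- imaging.get_calibration(name): a dict with "fx", "fy", "cx", "cy" (pixels), "position" and "rotation" of the camera in the world; the wrist camera has in their place "mount" (4x4, takes a point from camera to tool coordinates, whose origin is the TCP and whose axes are the tool frame's). Camera axes: x right, y up, looking along -z (the intrinsics and any distortion apply to the point x, -y, -z); pixel columns grow to the right and rows downward; lengths in mm; the calibration is good to about 2 mm. A picture is of the moment at which its call begins: read the wrist's pose just before it. get_calibration takes no time and is no camera call.
- bot.close_job(): hands the job in, once; it reports no verdict.
The state is a dict: "time": time; "joint_positions": joint angles; "dq": joint speeds; "tau": joint torques, N m; "tool_pos": TCP position; "tcp_rot": TCP orientation; "contact_force": force on the tool from outside, world axes, zero at the start; "moment": the same for the moment, N m; "grip_width": finger opening in mm.
Only numpy, scipy, OpenCV 4.12 (cv2) and the standard library are available. Lean on these libraries where they do the work, as an engineer would, in place of code of your own. Each camera call takes 0.05 s, during which the arm holds its last target.

## Working session

There is one attempt and no reset: what is moved stays moved. The work goes in short steps, Python scripts to look and compute and a tool call to move; the robot and the scene stay as the last step left them, time stands still between calls to the robot, and variables do not carry over. Pictures are saved under pics/ and viewed, and the job is handed in when it is done.

Besides the shell and the picture viewer there is one more tool, called as name([rows], argument=value, ...), one row to a line, values as JSON. arm_command: Moves the arm, as the interface text tells. Its arguments: {"type":"object","properties":{"plan":{"type":"array"}},"required":["plan"]}

```bash
mkdir -p pics; ls
python3 - <<'E'
from plant import readout, imaging, bot
import cv2,json
print(readout.get_obs())
for n in ("scene","top","wrist"):
    c=imaging.get_calibration(n); print(n,c)
for n in ("scene","top"):
    cv2.imwrite(f"pics/{n}0.png",imaging.capture(n))
E
```

```text
pics
{'time': 0.0, 'joint_positions': array([ 1.05200414e+00,  3.42726320e-01,  1.52500228e+00,  4.57784565e-06,
        1.27537601e+00, -1.45997644e-01]), 'dq': array([-2.06688547e-03, -2.90545480e-03,  4.86005745e-04, -1.18206796e-03,
       -2.28420982e-05,  3.33734563e-04]), 'tau': array([ 4.14915803e-04, -4.31251752e+01, -2.44209212e+01,  7.19240773e-02,
        5.60950523e-02, -1.06978807e-04]), 'tool_pos': array([191.01147525, 488.6320745 , 248.04820517]), 'tcp_rot': array([ 2.99269975,  1.56928437, -2.09248511]), 'contact_force': array([0.00947576, 0.69849678, 0.01823955]), 'moment': array([ 0.01218826,  0.02248059, -0.01278471]), 'grip_width': 92.08264653097885}
scene {'fx': 451.9067017978526, 'fy': 451.9067017978526, 'cx': 318.1011023145352, 'cy': 196.0830852891011, 'position': array([ 882.62358763, -519.17667037,  802.64105252]), 'rotation': array([0.66413127, 0.01055278, 0.48437636])}
top {'fx': 439.1612432594152, 'fy': 439.1612432594152, 'cx': 315.0124548360417, 'cy': 207.18829969440867, 'position': array([ 490.22969992,  -24.35765116, 1014.18247815]), 'rotation': array([ 0.10906748,  0.00403221, -1.59489567])}
wrist {'fx': 323.6440855749029, 'fy': 323.6440855749029, 'cx': 325.3266319401614, 'cy': 202.23184186372936, 'mount': array([[ 3.89241966e-05,  2.87895990e-01, -9.57661682e-01,
        -1.35619947e+02],
       [-2.06580418e-05,  9.57661683e-01,  2.87895990e-01,
         7.74446279e+01],
       [ 9.99999999e-01,  8.57729493e-06,  4.32235790e-05,
        -7.08113074e-02],
       [ 0.00000000e+00,  0.00000000e+00,  0.00000000e+00,
         1.00000000e+00]])}
```

View pics/scene0.png

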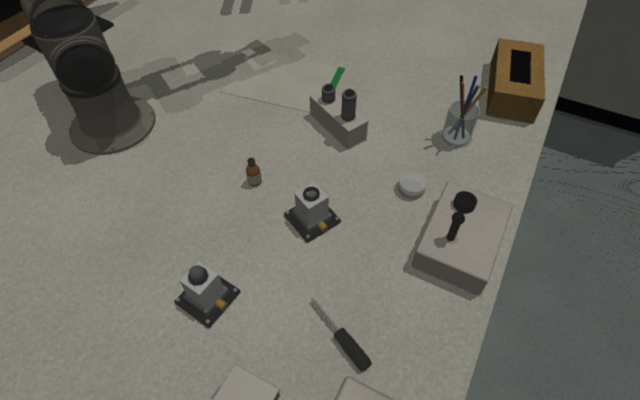

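View pics/top0.png

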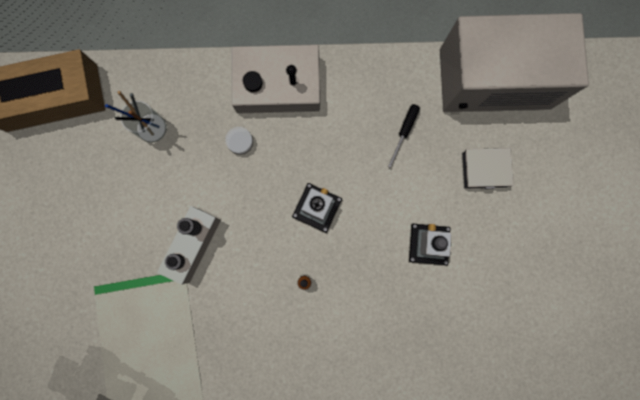

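The open port is at scene (312,192) / top (318,203), and the capped one at scene (198,272) / top (440,243). The stand has the tall filter at scene (349,95) and the short one at (328,92). I'll zoom in next.

```bash
cat > h.py <<'E'
import numpy as np, cv2
from scipy.spatial.transform import Rotation as Ro
from plant import readout, imaging, bot
def K(c): return np.array([[c['fx'],0,c['cx']],[0,c['fy'],c['cy']],[0,0,1]])
def pose(name,obs=None):
    c=imaging.get_calibration(name)
    if 'mount' in c:
        T=np.eye(4);T[:3,:3]=Ro.from_euler('xyz',obs['tcp_rot']).as_matrix();T[:3,3]=obs['tool_pos']
        T=T@c['mount'];return c,T[:3,:3],T[:3,3]
    return c,Ro.from_euler('xyz',c['rotation']).as_matrix(),np.array(c['position'])
def dist(c):
    for k in ('distortion','dist','D'):
        if k in c: return np.array(c[k],float)
    return None
def ray(name,uv,obs=None):
    c,R,p=pose(name,obs)
    q=cv2.undistortPoints(np.array([[uv]],float),K(c),dist(c))[0,0]
    return p,R@np.array([q[0],-q[1],-1.])
def atz(name,uv,z,obs=None):
    p,d=ray(name,uv,obs); return p+d*(z-p[2])/d[2]
def proj(name,P,obs=None):
    c,R,p=pose(name,obs); q=(np.atleast_2d(P)-p)@R; q=q*[1,-1,-1]
    return cv2.projectPoints(q.astype(float),np.zeros(3),np.zeros(3),K(c),dist(c))[0][:,0]
E
python3 - <<'E'
import cv2
from h import *
s=cv2.imread('pics/scene0.png');t=cv2.imread('pics/top0.png')
print(proj('scene',[0,0,0]),proj('top',[0,0,0]))
a=cv2.resize(s[60:250,230:430],None,fx=4,fy=4*0.75,interpolation=cv2.INTER_CUBIC)
cv2.imwrite('pics/sz.png',cv2.resize(s[70:220,240:440],None,fx=4,fy=4,interpolation=cv2.INTER_CUBIC))
cv2.imwrite('pics/tz.png',cv2.resize(t[160:300,150:350],None,fx=4,fy=4,interpolation=cv2.INTER_CUBIC))
print('port top',atz('scene',(312,192),93),atz('top',(318,203),93))
for z in (103,139): print(z,[atz('top',p,z)[:2].round(0) for p in ((187,226),(175,261))],[atz('scene',p,z)[:2].round(0) for p in ((350,94),(328,89))])
E
```

```text
[[113.59610741 123.95154256]] [[311.12673026 482.31544827]]
port top [601.57950054 -27.46582562  93.        ] [599.90447077 -29.59822377  93.        ]
103 [array([557., 244.]), array([486., 268.])] [array([545., 271.]), array([489., 263.])]
139 [array([555., 233.]), array([486., 257.])] [array([562., 230.]), array([510., 223.])]
```

View pics/sz.png

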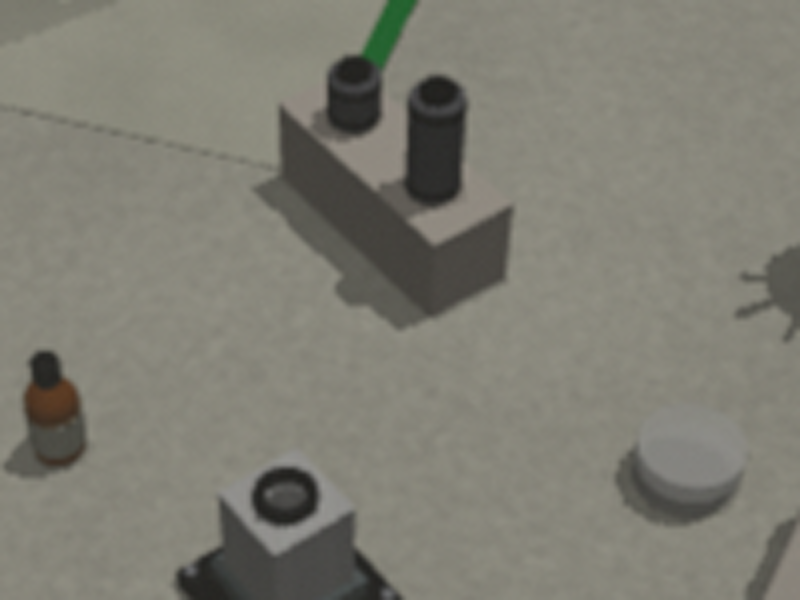

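View pics/tz.png

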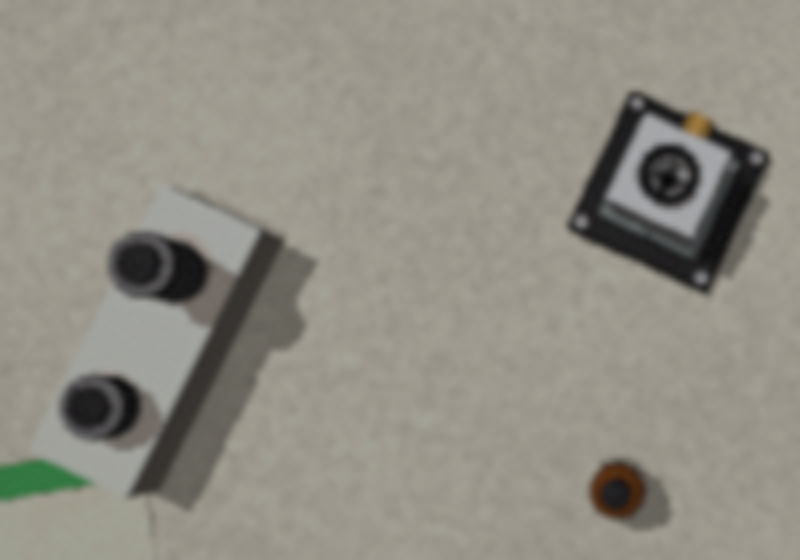

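Run:
```python
from h import *
T=lambda x,y:(150+(x+.5)/4-.5,160+(y+.5)/4-.5)
S=lambda x,y:(240+(x+.5)/4-.5,70+(y+.5)/4-.5)
for n,z,t,s in (('cap',138,(140,264),(437,92)),('bodytop',132,(144,265),(437,103)),('mouth',93,(669,175),(285,495)),('scap',102,(92,407),(354,70))):
    print(n,atz('top',T(*t),z).round(1),atz('scene',S(*s),z).round(1))
    # triangulate
    A=[];b=[]
    for nm,uv in(('top',T(*t)),('scene',S(*s))):
        p,d=ray(nm,uv);d/=np.linalg.norm(d);M=np.eye(3)-np.outer(d,d);A.append(M);b.append(M@p)
    print('  tri',np.linalg.solve(sum(A),sum(b)).round(1))
for q in ((170,187),(262,235),(133,490),(33,445)): print('st top',atz('top',T(*q),62).round(1))
for q in ((282,108),(433,245),(513,207)): print('st sc',atz('scene',S(*q),62).round(1))
print('bottle',atz('top',T(617,490),75).round(1),'dishes',atz('top',(239,141),29).round(1),'capped',atz('top',(440,243),111))
```

```text
cap [555.5 238.5 138. ] [557.3 234.3 138. ]
  tri [555.5 239.5 133.8]
bodytop [555.4 238.3 132. ] [558.5 232.4 132. ]
  tri [555.6 240.  125.5]
mouth [599.2 -27.2  93. ] [601.2 -31.6  93. ]
  tri [599.4 -27.5  87.5]
scap [484.9 273.5 102. ] [486. 271. 102.]
  tri [484.7 274.2  99.3]
st top [602.9 245.2  62. ]
st top [575.4 195.   62. ]
st top [440. 264.  62.]
st top [465.1 318.1  62. ]
st sc [440.  262.2  62. ]
st sc [577.4 194.   62. ]
st sc [605.9 245.1  62. ]
bottle [434.5   4.3  75. ] dishes [755.3 147.8  29. ] capped [ 509.13895383 -277.25442447  111.        ]
```

```bash
cat >> h.py <<'E'
def plan(target,zdir):
    o=readout.get_obs(); R=Ro.from_euler('xyz',o['tcp_rot']).as_matrix()
    z=np.array([*zdir,0.]);z/=np.linalg.norm(z)
    if z@R[:,2]<0: z=-z
    x=np.array([0,0,-1.]);Rt=np.c_[x,np.cross(z,x),z]
    print('pos',o['tool_pos'].round(1),'F',o['contact_force'].round(2),'w',round(o['grip_width'],1),'t',round(o['time'],2))
    print('rotvec tool',Ro.from_matrix(R.T@Rt).as_rotvec().round(4))
    d=np.array(target)-o['tool_pos']
    print('shift after turn (tool, cm)',(Rt.T@d/10).round(3)); print('Rt',Rt.round(3).tolist(),'now',R.round(3).tolist())
E
python3 - <<'E'
from h import *
plan([556.5,237,250],(0.454,0.891))
E
```

```text
pos [191.  488.7 248.1] F [-0.01 -0.18 -2.35] w 92.0 t 0.1
rotvec tool [ 0.0985 -0.0014 -0.0001]
shift after turn (tool, cm) [ -0.19  -43.989  -5.83 ]
Rt [[0.0, -0.891, 0.454], [0.0, 0.454, 0.891], [-1.0, 0.0, 0.0]] now [[-0.001, -0.931, 0.364], [-0.001, 0.364, 0.931], [-1.0, 0.0, -0.001]]
```

arm_command([
  {"wx": 0.1},
  {"ty": -2.0,"tz": -0.3},
  {"ty": -4.2,"tz": -0.55},
  {"ty": -4.2,"tz": -0.55},
  {"ty": -4.2,"tz": -0.55},
  {"ty": -4.2,"tz": -0.55},
  {"ty": -4.2,"tz": -0.55},
  {"ty": -4.2,"tz": -0.55},
  {"ty": -4.2,"tz": -0.55},
  {"ty": -4.2,"tz": -0.55},
  {"ty": -4.2,"tz": -0.55},
  {"ty": -2.6,"tz": -0.35},
  {"ty": -1.2,"tz": -0.15},
  {},
  {},
])

```text
invalid input at $.plan[0]: expected keys tx, ty, tz, wx, wy, wz, jaw
```

Run:
```python
from h import *
plan([556.5,237,250],(0.454,0.891))
o=readout.get_obs();im=imaging.capture('wrist')
np.save('pics/w1o.npy',o,allow_pickle=True)
cv2.imwrite('pics/w1.png',im)
for P in ([556.5,237,138],[556.5,237,132],[485,273,102]): print(proj('wrist',P,o).round(1))
```

```text
pos [191.  488.7 248.1] F [-0.01 -0.18 -2.35] w 92.0 t 0.1
rotvec tool [ 0.0985 -0.0014 -0.0001]
shift after turn (tool, cm) [ -0.19  -43.989  -5.83 ]
Rt [[0.0, -0.891, 0.454], [0.0, 0.454, 0.891], [-1.0, 0.0, 0.0]] now [[-0.001, -0.931, 0.364], [-0.001, 0.364, 0.931], [-1.0, 0.0, -0.001]]
[[239.7 555.6]]
[[241.  548.9]]
[[248.5 474. ]]
```

View pics/w1.png

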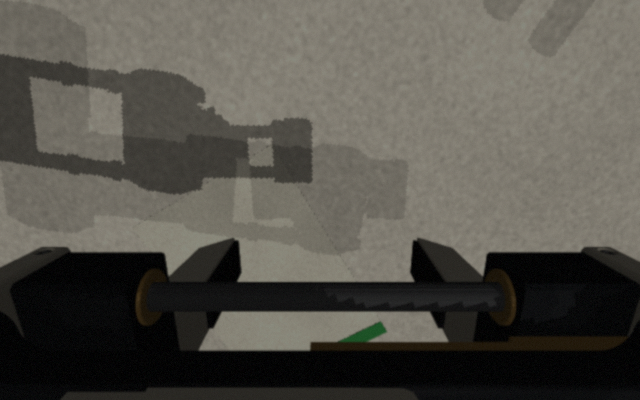

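arm_command([
  {"tx": 0,"ty": 0,"tz": 0,"wx": 0.1,"wy": 0,"wz": 0,"jaw": 1},
  {"tx": 0,"ty": -2.0,"tz": -0.3,"wx": 0,"wy": 0,"wz": 0,"jaw": 1},
  {"tx": 0,"ty": -4.2,"tz": -0.55,"wx": 0,"wy": 0,"wz": 0,"jaw": 1},
  {"tx": 0,"ty": -4.2,"tz": -0.55,"wx": 0,"wy": 0,"wz": 0,"jaw": 1},
  {"tx": 0,"ty": -4.2,"tz": -0.55,"wx": 0,"wy": 0,"wz": 0,"jaw": 1},
  {"tx": 0,"ty": -4.2,"tz": -0.55,"wx": 0,"wy": 0,"wz": 0,"jaw": 1},
  {"tx": 0,"ty": -4.2,"tz": -0.55,"wx": 0,"wy": 0,"wz": 0,"jaw": 1},
  {"tx": 0,"ty": -4.2,"tz": -0.55,"wx": 0,"wy": 0,"wz": 0,"jaw": 1},
  {"tx": 0,"ty": -4.2,"tz": -0.55,"wx": 0,"wy": 0,"wz": 0,"jaw": 1},
  {"tx": 0,"ty": -4.2,"tz": -0.55,"wx": 0,"wy": 0,"wz": 0,"jaw": 1},
  {"tx": 0,"ty": -4.2,"tz": -0.55,"wx": 0,"wy": 0,"wz": 0,"jaw": 1},
  {"tx": 0,"ty": -2.6,"tz": -0.35,"wx": 0,"wy": 0,"wz": 0,"jaw": 1},
  {"tx": 0,"ty": -1.2,"tz": -0.15,"wx": 0,"wy": 0,"wz": 0,"jaw": 1},
  {"tx": 0,"ty": 0,"tz": 0,"wx": 0,"wy": 0,"wz": 0,"jaw": 1},
  {"tx": 0,"ty": 0,"tz": 0,"wx": 0,"wy": 0,"wz": 0,"jaw": 1},
])

```text
time: 1.65
tool_pos: [552.2, 239.9, 248.5]
tcp_rot: [1.789, 1.57, 2.887]
contact_force: [-0.3, -0.2, 0.0]
grip_width: 91.6
```

Run:
```python
from h import *
plan([556.5,237,250],(0.454,0.891))
o=readout.get_obs();im=imaging.capture('wrist')
np.save('pics/w1o.npy',o,allow_pickle=True)
cv2.imwrite('pics/w2.png',im)
for P in ([556.5,237,138],[556.5,237,132],[485,273,102]): print(proj('wrist',P,o).round(1))
```

```text
pos [552.2 239.9 248.5] F [-0.3  -0.2   0.03] w 91.6 t 1.65
rotvec tool [-0.0011 -0.0002 -0.0011]
shift after turn (tool, cm) [-0.149 -0.513 -0.068]
Rt [[0.0, -0.891, 0.454], [0.0, 0.454, 0.891], [-1.0, 0.0, 0.0]] now [[-0.001, -0.891, 0.455], [0.0, 0.455, 0.891], [-1.0, 0.001, -0.0]]
[[324.6 212.6]]
[[324.6 210.3]]
[[324.  108.3]]
```

View pics/w2.png

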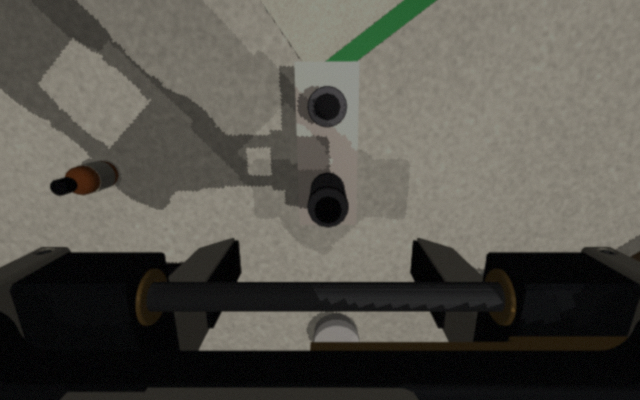

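Run:
```python
import cv2
t=cv2.imread('pics/w2.png')
c=cv2.resize(t[60:240,270:390],None,fx=4,fy=3.3,interpolation=cv2.INTER_CUBIC)
c=cv2.resize(t[60:240,240:420],None,fx=3.3333,fy=3.3333,interpolation=cv2.INTER_CUBIC)
cv2.imwrite('pics/w2z.png',cv2.convertScaleAbs(c,alpha=2,beta=0))
```

```text
(no output)
```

View pics/w2z.png

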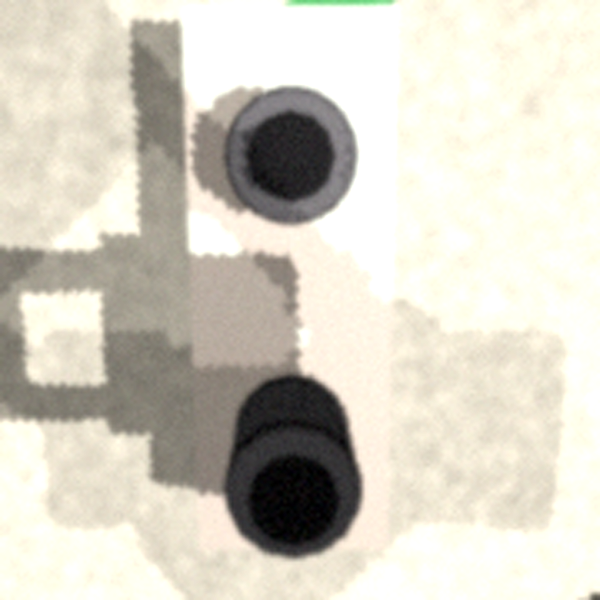

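Run:
```python
from h import *
o=np.load('pics/w1o.npy',allow_pickle=True).item()
a=atz('wrist',(327.85,209.05),138,o);b=atz('wrist',(327.85,205.9),132,o);c=atz('wrist',(326.65,106.2),102,o)
print(a,b,c,c-b,np.degrees(np.arctan2(*(a-c)[[1,0]])),np.hypot(*(a-c)[:2]))
plan([*((a+b)[:2]/2),104],(.454,.891))
```

```text
[555.01429568 240.70389365 138.        ] [554.35132126 241.08972826 132.        ] [484.50538896 275.69750727 102.        ] [-69.8459323   34.60777902 -30.        ] -26.39523297364764 78.71504888268656
pos [552.  240.3 248.7] F [-0.07  0.08 -0.23] w 92.0 t 1.7
rotvec tool [-0.0003 -0.     -0.0008]
shift after turn (tool, cm) [14.473 -0.207  0.178]
Rt [[0.0, -0.891, 0.454], [0.0, 0.454, 0.891], [-1.0, 0.0, 0.0]] now [[-0.001, -0.891, 0.454], [0.0, 0.454, 0.891], [-1.0, 0.001, -0.0]]
```

arm_command([
  {"tx": 0,"ty": -0.25,"tz": 0.1,"wx": 0,"wy": 0,"wz": 0,"jaw": 1},
  {"tx": 2,"ty": 0,"tz": 0,"wx": 0,"wy": 0,"wz": 0,"jaw": 1},
  {"tx": 3,"ty": 0,"tz": 0,"wx": 0,"wy": 0,"wz": 0,"jaw": 1},
  {"tx": 3,"ty": 0,"tz": 0,"wx": 0,"wy": 0,"wz": 0,"jaw": 1},
  {"tx": 3,"ty": 0,"tz": 0,"wx": 0,"wy": 0,"wz": 0,"jaw": 1},
  {"tx": 2,"ty": 0,"tz": 0,"wx": 0,"wy": 0,"wz": 0,"jaw": 1},
  {"tx": 1,"ty": 0,"tz": 0,"wx": 0,"wy": 0,"wz": 0,"jaw": 1},
  {"tx": 0.4,"ty": 0,"tz": 0,"wx": 0,"wy": 0,"wz": 0,"jaw": 1},
  {"tx": 0,"ty": 0,"tz": 0,"wx": 0,"wy": 0,"wz": 0,"jaw": 1},
  {"tx": 0,"ty": 0,"tz": 0,"wx": 0,"wy": 0,"wz": 0,"jaw": 1},
])

```text
time: 2.7
tool_pos: [556.5, 239.4, 106.0]
tcp_rot: [-0.785, 1.569, 0.313]
contact_force: [0.2, -0.0, 0.9]
grip_width: 91.8
```

Run:
```python
from h import *
plan([554.8,240.5,104],(.454,.891))
o=readout.get_obs();im=imaging.capture('wrist')
cv2.imwrite('pics/w3.png',im)
```

```text
pos [556.5 239.4 106. ] F [ 0.21 -0.03  0.91] w 91.8 t 2.7
rotvec tool [-0.0012  0.0016  0.0016]
shift after turn (tool, cm) [0.201 0.203 0.025]
Rt [[0.0, -0.891, 0.454], [0.0, 0.454, 0.891], [-1.0, 0.0, 0.0]] now [[0.002, -0.89, 0.455], [0.001, 0.455, 0.89], [-1.0, -0.002, 0.002]]
```

View pics/w3.png

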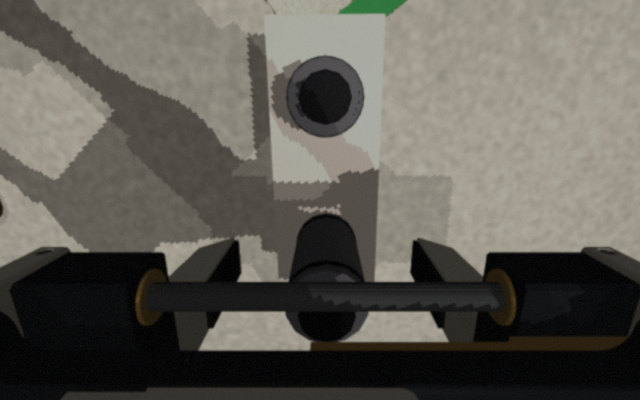

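Run:
```python
from h import *
o=readout.get_obs()
th=np.linspace(0,2*np.pi,73)
for z in (132,138):
  r=17 if z==132 else 11
  P=np.c_[554.8+r*np.cos(th),240.5+r*np.sin(th),0*th+z]; q=proj('wrist',P,o); print(z,q.min(0),q.max(0))
```

```text
132 [282.81714523 266.93877396] [369.69894927 342.04304126]
138 [296.91123106 289.67718942] [355.764843   340.03509493]
```

arm_command([
  {"tx": 0.2,"ty": 0.2,"tz": 0.03,"wx": 0,"wy": 0,"wz": 0,"jaw": 1},
  {"tx": 0,"ty": 0,"tz": 0,"wx": 0,"wy": 0,"wz": 0,"jaw": -1},
  {"tx": 0,"ty": 0,"tz": 0,"wx": 0,"wy": 0,"wz": 0,"jaw": -1},
  {"tx": 0,"ty": 0,"tz": 0,"wx": 0,"wy": 0,"wz": 0,"jaw": -1},
  {"tx": 0,"ty": 0,"tz": 0,"wx": 0,"wy": 0,"wz": 0,"jaw": -1},
  {"tx": 0,"ty": 0,"tz": 0,"wx": 0,"wy": 0,"wz": 0,"jaw": -1},
  {"tx": 0,"ty": 0,"tz": 0,"wx": 0,"wy": 0,"wz": 0,"jaw": -1},
  {"tx": 0,"ty": 0,"tz": 0,"wx": 0,"wy": 0,"wz": 0,"jaw": -1},
  {"tx": 0,"ty": 0,"tz": 0,"wx": 0,"wy": 0,"wz": 0,"jaw": -1},
  {"tx": 0,"ty": 0,"tz": 0,"wx": 0,"wy": 0,"wz": 0,"jaw": -1},
])

```text
time: 3.75
tool_pos: [554.3, 240.2, 102.7]
tcp_rot: [-0.17, 1.571, 0.928]
contact_force: [0.3, 0.7, -0.2]
grip_width: 33.6
```

Run:
```python
from h import *
plan([554.8,240.5,250],(.454,.891))
```

```text
pos [554.3 240.2 102.7] F [ 0.28  0.67 -0.24] w 33.6 t 3.75
rotvec tool [-0.0015  0.0001  0.    ]
shift after turn (tool, cm) [-14.728  -0.034   0.052]
Rt [[0.0, -0.891, 0.454], [0.0, 0.454, 0.891], [-1.0, 0.0, 0.0]] now [[0.0, -0.89, 0.455], [0.0, 0.455, 0.89], [-1.0, -0.0, 0.0]]
```

Gripped (33.6 mm wide, the body is 34). Lifting.

arm_command([
  {"tx": -0.5,"ty": 0,"tz": 0,"wx": 0,"wy": 0,"wz": 0,"jaw": -1},
  {"tx": -1,"ty": 0,"tz": 0,"wx": 0,"wy": 0,"wz": 0,"jaw": -1},
  {"tx": -2,"ty": 0,"tz": 0,"wx": 0,"wy": 0,"wz": 0,"jaw": -1},
  {"tx": -2,"ty": 0,"tz": 0,"wx": 0,"wy": 0,"wz": 0,"jaw": -1},
  {"tx": -2,"ty": 0,"tz": 0,"wx": 0,"wy": 0,"wz": 0,"jaw": -1},
  {"tx": -2,"ty": 0,"tz": 0,"wx": 0,"wy": 0,"wz": 0,"jaw": -1},
  {"tx": -2,"ty": 0,"tz": 0,"wx": 0,"wy": 0,"wz": 0,"jaw": -1},
  {"tx": -1,"ty": 0,"tz": 0,"wx": 0,"wy": 0,"wz": 0,"jaw": -1},
  {"tx": -0.5,"ty": 0,"tz": 0,"wx": 0,"wy": 0,"wz": 0,"jaw": -1},
  {"tx": 0,"ty": 0,"tz": 0,"wx": 0,"wy": 0,"wz": 0,"jaw": -1},
])

```text
time: 4.75
tool_pos: [554.2, 240.2, 233.1]
tcp_rot: [-0.736, 1.57, 0.362]
contact_force: [-0.4, 0.9, -0.9]
grip_width: 33.5
```

Run:
```python
from h import *
plan([600,-29,232],(.454,.891))
s=imaging.capture('scene');t=imaging.capture('top');cv2.imwrite('pics/s4.png',s);cv2.imwrite('pics/t4.png',t)
c=cv2.resize(s[20:220,240:440],None,fx=3,fy=3,interpolation=cv2.INTER_CUBIC)
cv2.imwrite('pics/s4z.png',cv2.convertScaleAbs(c,alpha=1.6))
```

```text
pos [554.2 240.2 233.1] F [-0.39  0.87 -0.94] w 33.5 t 4.75
rotvec tool [-0.0015  0.0005  0.0005]
shift after turn (tool, cm) [  0.114 -16.296 -21.905]
Rt [[0.0, -0.891, 0.454], [0.0, 0.454, 0.891], [-1.0, 0.0, 0.0]] now [[0.001, -0.89, 0.455], [0.0, 0.455, 0.89], [-1.0, -0.0, 0.001]]
```

View pics/s4z.png

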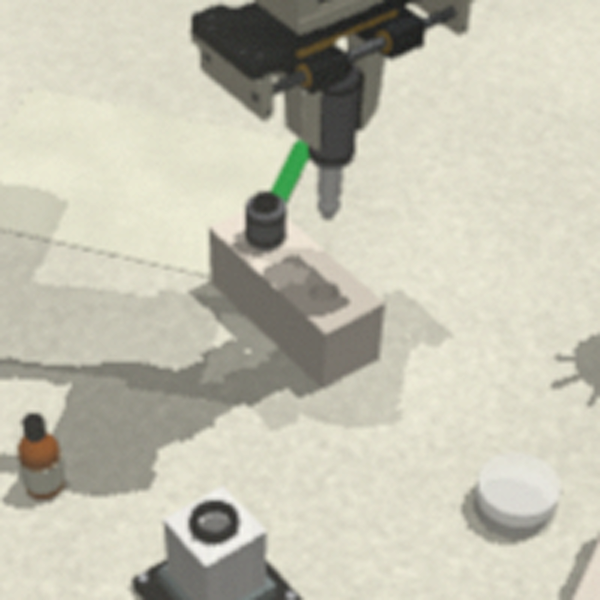

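arm_command([
  {"tx": 0,"ty": -1,"tz": -1,"wx": 0,"wy": 0,"wz": 0,"jaw": -1},
  {"tx": 0,"ty": -2,"tz": -1.8,"wx": 0,"wy": 0,"wz": 0,"jaw": -1},
  {"tx": 0,"ty": -2.5,"tz": -2.3,"wx": 0,"wy": 0,"wz": 0,"jaw": -1},
  {"tx": 0,"ty": -2.5,"tz": -2.3,"wx": 0,"wy": 0,"wz": 0,"jaw": -1},
  {"tx": 0,"ty": -2.5,"tz": -2.3,"wx": 0,"wy": 0,"wz": 0,"jaw": -1},
  {"tx": 0,"ty": -2.5,"tz": -2.3,"wx": 0,"wy": 0,"wz": 0,"jaw": -1},
  {"tx": 0,"ty": -2,"tz": -1.8,"wx": 0,"wy": 0,"wz": 0,"jaw": -1},
  {"tx": 0,"ty": -1.3,"tz": -1.1,"wx": 0,"wy": 0,"wz": 0,"jaw": -1},
  {"tx": 0,"ty": 0,"tz": 0,"wx": 0,"wy": 0,"wz": 0,"jaw": -1},
  {"tx": 0,"ty": 0,"tz": 0,"wx": 0,"wy": 0,"wz": 0,"jaw": -1},
])

```text
time: 5.85
tool_pos: [631.2, 33.4, 232.2]
tcp_rot: [1.507, 1.569, 2.604]
contact_force: [-0.5, 0.8, -1.0]
grip_width: 33.3
```

Run:
```python
from h import *
plan([600,-29,232],(.454,.891))
o=readout.get_obs();np.save('pics/w5o.npy',o,allow_pickle=True)
w=imaging.capture('wrist');cv2.imwrite('pics/w5.png',cv2.convertScaleAbs(w,alpha=1.5))
print(proj('wrist',[600,-29,93],o))
print('tip exp scene in s4',proj('scene',[554.2,240.2,136.4]),'seen 349.5,91.5')
```

```text
pos [631.2  33.4 232.2] F [-0.5   0.76 -0.97] w 33.3 t 5.85
rotvec tool [-0.002   0.0001 -0.0013]
shift after turn (tool, cm) [ 0.02  -0.056 -6.978]
Rt [[0.0, -0.891, 0.454], [0.0, 0.454, 0.891], [-1.0, 0.0, 0.0]] now [[-0.001, -0.89, 0.456], [0.001, 0.456, 0.89], [-1.0, 0.001, 0.0]]
[[246.32024478 197.58862573]]
tip exp scene in s4 [[348.73358878  91.31244957]] seen 349.5,91.5
```

View pics/w5.png

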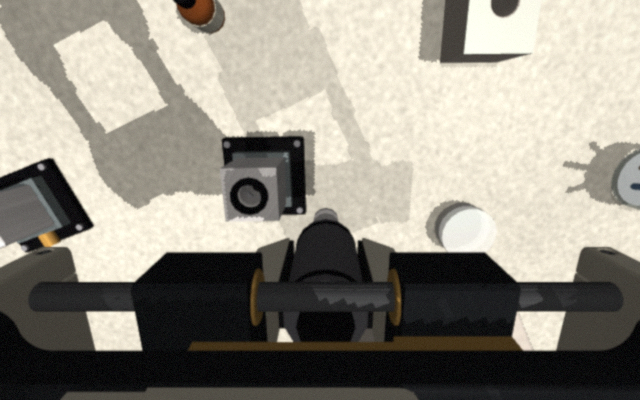

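Run:
```python
from h import *
t=cv2.imread('pics/w5.png')
cv2.imwrite('pics/w5z.png',cv2.resize(t[130:230,210:350],None,fx=5,fy=5,interpolation=cv2.INTER_CUBIC))
o=np.load('pics/w5o.npy',allow_pickle=True).item()
for uv in((249,195),(249,194)): print(atz('wrist',uv,93,o))
s=imaging.capture('scene');cv2.imwrite('pics/s5z.png',cv2.convertScaleAbs(cv2.resize(s[140:240,250:390],None,fx=5,fy=5,interpolation=cv2.INTER_CUBIC),alpha=1.5))
```

```text
[599.04243203 -25.67175242  93.        ]
[598.25849303 -25.20097296  93.        ]
```

View pics/w5z.png

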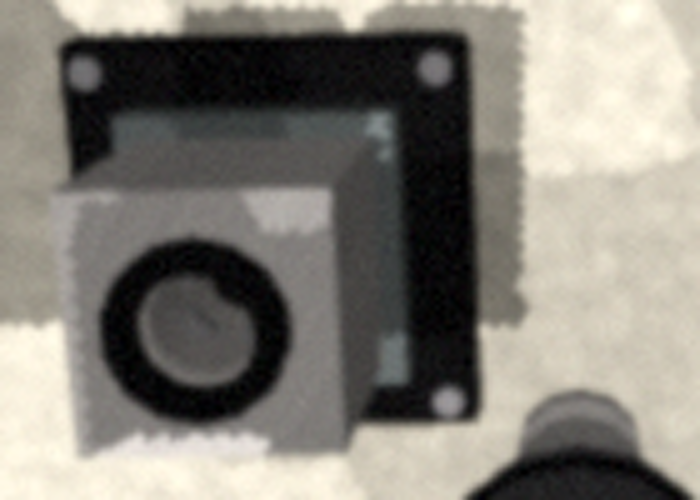

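View pics/s5z.png

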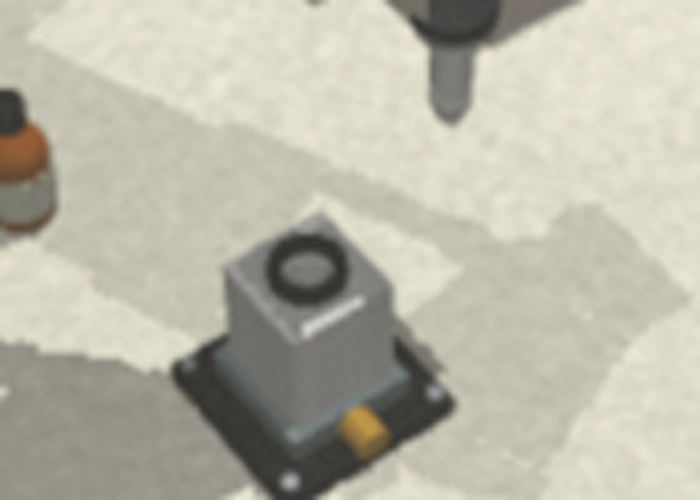

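Run:
```python
from h import *
print(proj('scene',[631.2,33.4,135.5]),'seen',339.8,164)
print(atz('scene',(339.8,164),135.5))
print('mouth scene',atz('scene',(311,193.8),93))
o=np.load('pics/w5o.npy',allow_pickle=True).item()
print('mouth wrist',atz('wrist',(248.8,195.4),93,o))
plan([600,-28.5,205],(.454,.891))
```

```text
[[339.14639834 162.73785592]] seen 339.8 164
[633.83787785  30.96173586 135.5       ]
mouth scene [601.97990942 -32.44607983  93.        ]
mouth wrist [599.27580362 -26.01735633  93.        ]
pos [631.1  34.5 232.6] F [ 0.19  0.92 -1.21] w 33.7 t 5.95
rotvec tool [-0.0003  0.0003 -0.0007]
shift after turn (tool, cm) [ 2.761 -0.089 -7.022]
Rt [[0.0, -0.891, 0.454], [0.0, 0.454, 0.891], [-1.0, 0.0, 0.0]] now [[-0.0, -0.891, 0.454], [0.001, 0.454, 0.891], [-1.0, 0.001, 0.0]]
```

arm_command([
  {"tx": 0,"ty": 0,"tz": -1,"wx": 0,"wy": 0,"wz": 0,"jaw": -1},
  {"tx": 0,"ty": 0,"tz": -1.8,"wx": 0,"wy": 0,"wz": 0,"jaw": -1},
  {"tx": 0,"ty": 0,"tz": -2,"wx": 0,"wy": 0,"wz": 0,"jaw": -1},
  {"tx": 0,"ty": 0,"tz": -1.5,"wx": 0,"wy": 0,"wz": 0,"jaw": -1},
  {"tx": 0.5,"ty": 0,"tz": -0.67,"wx": 0,"wy": 0,"wz": 0,"jaw": -1},
  {"tx": 1.2,"ty": 0,"tz": 0,"wx": 0,"wy": 0,"wz": 0,"jaw": -1},
  {"tx": 1.0,"ty": 0,"tz": 0,"wx": 0,"wy": 0,"wz": 0,"jaw": -1},
  {"tx": 0.5,"ty": 0,"tz": 0,"wx": 0,"wy": 0,"wz": 0,"jaw": -1},
  {"tx": 0,"ty": 0,"tz": 0,"wx": 0,"wy": 0,"wz": 0,"jaw": -1},
  {"tx": 0,"ty": 0,"tz": 0,"wx": 0,"wy": 0,"wz": 0,"jaw": -1},
])

```text
time: 6.95
tool_pos: [600.0, -28.3, 200.5]
tcp_rot: [1.063, 1.571, 2.162]
contact_force: [0.3, -0.1, -0.0]
grip_width: 33.6
```

Run:
```python
from h import *
plan([599.3,-28,200],(.454,.891))
s=imaging.capture('scene');w=imaging.capture('wrist');cv2.imwrite('pics/s6.png',s)
a=cv2.convertScaleAbs(cv2.resize(s[140:220,270:350],None,fx=7,fy=7,interpolation=cv2.INTER_CUBIC),alpha=1.8)
b=cv2.convertScaleAbs(cv2.resize(w[140:300,240:400],None,fx=3.5,fy=3.5,interpolation=cv2.INTER_CUBIC),alpha=1.8)
cv2.imwrite('pics/s6z.png',a);cv2.imwrite('pics/w6z.png',b)
```

```text
pos [600.  -28.3 200.5] F [ 0.27 -0.14 -0.02] w 33.6 t 6.95
rotvec tool [-0.0008  0.0001 -0.0002]
shift after turn (tool, cm) [ 0.051  0.074 -0.003]
Rt [[0.0, -0.891, 0.454], [0.0, 0.454, 0.891], [-1.0, 0.0, 0.0]] now [[-0.0, -0.891, 0.455], [0.0, 0.455, 0.891], [-1.0, 0.0, 0.0]]
```

View pics/s6z.png

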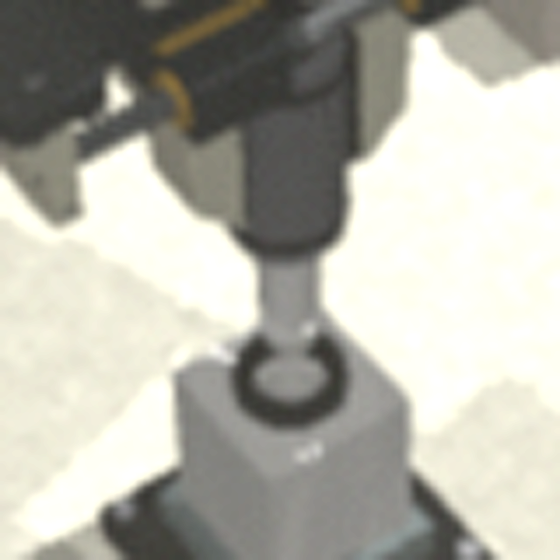

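View pics/w6z.png

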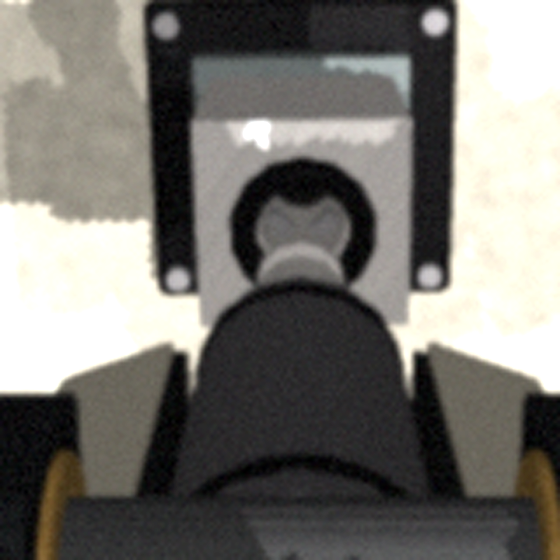

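arm_command([
  {"tx": 0.3,"ty": -0.04,"tz": 0.04,"wx": 0,"wy": 0,"wz": 0,"jaw": -1},
  {"tx": 0.3,"ty": 0,"tz": 0,"wx": 0,"wy": 0,"wz": 0,"jaw": -1},
  {"tx": 0.3,"ty": 0,"tz": 0,"wx": 0,"wy": 0,"wz": 0,"jaw": -1},
  {"tx": 0.3,"ty": 0,"tz": 0,"wx": 0,"wy": 0,"wz": 0,"jaw": -1},
  {"tx": 0.2,"ty": 0,"tz": 0,"wx": 0,"wy": 0,"wz": 0,"jaw": -1},
  {"tx": 0.2,"ty": 0,"tz": 0,"wx": 0,"wy": 0,"wz": 0,"jaw": -1},
  {"tx": 0.2,"ty": 0,"tz": 0,"wx": 0,"wy": 0,"wz": 0,"jaw": -1},
  {"tx": 0,"ty": 0,"tz": 0,"wx": 0,"wy": 0,"wz": 0,"jaw": -1},
])

```text
time: 7.85
tool_pos: [600.1, -28.6, 182.4]
tcp_rot: [1.774, 1.57, 2.872]
contact_force: [0.3, -0.3, -0.6]
grip_width: 33.1
```

arm_command([
  {"tx": 0.2,"ty": 0,"tz": 0,"wx": 0,"wy": 0,"wz": 0,"jaw": -1},
  {"tx": 0.2,"ty": 0,"tz": 0,"wx": 0,"wy": 0,"wz": 0,"jaw": -1},
  {"tx": 0.2,"ty": 0,"tz": 0,"wx": 0,"wy": 0,"wz": 0,"jaw": -1},
  {"tx": 0,"ty": 0,"tz": 0,"wx": 0,"wy": 0,"wz": 0,"jaw": -1},
])

```text
time: 8.25
tool_pos: [600.1, -28.5, 176.3]
tcp_rot: [1.722, 1.57, 2.82]
contact_force: [-0.2, -0.6, -1.3]
grip_width: 33.4
```

arm_command([
  {"tx": 0.2,"ty": 0,"tz": 0,"wx": 0,"wy": 0,"wz": 0,"jaw": -1},
  {"tx": 0.2,"ty": 0,"tz": 0,"wx": 0,"wy": 0,"wz": 0,"jaw": -1},
  {"tx": 0.2,"ty": 0,"tz": 0,"wx": 0,"wy": 0,"wz": 0,"jaw": -1},
  {"tx": 0.2,"ty": 0,"tz": 0,"wx": 0,"wy": 0,"wz": 0,"jaw": -1},
  {"tx": 0,"ty": 0,"tz": 0,"wx": 0,"wy": 0,"wz": 0,"jaw": -1},
])

```text
time: 8.75
tool_pos: [599.8, -28.2, 168.2]
tcp_rot: [1.485, 1.569, 2.584]
contact_force: [-2.1, 2.1, -0.6]
grip_width: 33.6
```

arm_command([
  {"tx": 0.1,"ty": 0.04,"tz": 0,"wx": 0,"wy": 0,"wz": 0,"jaw": -1},
  {"tx": 0.1,"ty": 0,"tz": 0,"wx": 0,"wy": 0,"wz": 0,"jaw": -1},
  {"tx": 0.1,"ty": 0,"tz": 0,"wx": 0,"wy": 0,"wz": 0,"jaw": -1},
  {"tx": 0.1,"ty": 0,"tz": 0,"wx": 0,"wy": 0,"wz": 0,"jaw": -1},
  {"tx": 0.1,"ty": 0,"tz": 0,"wx": 0,"wy": 0,"wz": 0,"jaw": -1},
  {"tx": 0.1,"ty": 0,"tz": 0,"wx": 0,"wy": 0,"wz": 0,"jaw": -1},
])

```text
time: 9.35
tool_pos: [599.8, -28.3, 162.6]
tcp_rot: [1.055, 1.57, 2.153]
contact_force: [-2.7, 2.6, 1.3]
grip_width: 33.6
```

arm_command([
  {"tx": 0.1,"ty": 0.06,"tz": 0,"wx": 0,"wy": 0,"wz": 0,"jaw": -1},
  {"tx": 0.1,"ty": 0,"tz": 0,"wx": 0,"wy": 0,"wz": 0,"jaw": -1},
  {"tx": 0.1,"ty": 0,"tz": 0,"wx": 0,"wy": 0,"wz": 0,"jaw": -1},
])

```text
time: 9.65
tool_pos: [599.5, -28.2, 159.7]
tcp_rot: [-1.211, 1.57, -0.113]
contact_force: [-1.7, 3.6, 1.3]
grip_width: 33.6
```

arm_command([
  {"tx": 0.1,"ty": 0,"tz": 0,"wx": 0,"wy": 0,"wz": 0,"jaw": -1},
  {"tx": 0.1,"ty": 0,"tz": 0,"wx": 0,"wy": 0,"wz": 0,"jaw": -1},
])

```text
time: 9.85
tool_pos: [599.6, -28.1, 157.9]
tcp_rot: [-0.982, 1.57, 0.116]
contact_force: [-1.9, 2.9, 2.5]
grip_width: 33.4
```

arm_command([
  {"tx": 0.1,"ty": 0,"tz": 0,"wx": 0,"wy": 0,"wz": 0,"jaw": -1},
])

```text
time: 9.95
tool_pos: [599.6, -28.2, 157.0]
tcp_rot: [-1.143, 1.57, -0.045]
contact_force: [-2.9, 2.9, 3.9]
grip_width: 33.2
```

arm_command([
  {"tx": 0.1,"ty": 0,"tz": 0,"wx": 0,"wy": 0,"wz": 0,"jaw": -1},
])

```text
time: 10.05
tool_pos: [599.6, -28.2, 156.1]
tcp_rot: [-1.2, 1.57, -0.102]
contact_force: [-3.2, 2.7, 5.6]
grip_width: 33.4
```

arm_command([
  {"tx": 0.1,"ty": 0.05,"tz": 0,"wx": 0,"wy": 0,"wz": 0,"jaw": -1},
])

```text
time: 10.15
tool_pos: [599.4, -28.0, 155.3]
tcp_rot: [-1.239, 1.569, -0.141]
contact_force: [-2.8, 2.7, 7.5]
grip_width: 33.6
```

arm_command([
  {"tx": 0.1,"ty": 0,"tz": 0,"wx": 0,"wy": 0,"wz": 0,"jaw": -1},
])

```text
time: 10.25
tool_pos: [599.5, -28.0, 154.6]
tcp_rot: [-1.247, 1.569, -0.149]
contact_force: [-2.9, 2.2, 8.8]
grip_width: 33.6
```

arm_command([
  {"tx": 0.1,"ty": 0,"tz": 0,"wx": 0,"wy": 0,"wz": 0,"jaw": -1},
])

```text
time: 10.35
tool_pos: [599.6, -28.0, 153.9]
tcp_rot: [-1.251, 1.568, -0.153]
contact_force: [-4.0, 3.6, 10.1]
grip_width: 33.8
```

arm_command([
  {"tx": 0.1,"ty": 0.05,"tz": 0,"wx": 0,"wy": 0,"wz": 0,"jaw": -1},
])

```text
time: 10.45
tool_pos: [599.4, -27.9, 153.2]
tcp_rot: [-1.301, 1.568, -0.203]
contact_force: [-2.9, 2.7, 10.6]
grip_width: 33.4
```

arm_command([
  {"tx": 0.1,"ty": 0,"tz": 0,"wx": 0,"wy": 0,"wz": 0,"jaw": -1},
])

```text
time: 10.55
tool_pos: [599.5, -27.9, 152.4]
tcp_rot: [-1.304, 1.567, -0.206]
contact_force: [-2.6, 2.7, 11.9]
grip_width: 33.5
```

arm_command([
  {"tx": 0.1,"ty": 0,"tz": 0,"wx": 0,"wy": 0,"wz": 0,"jaw": -1},
])

```text
time: 10.65
tool_pos: [599.5, -27.9, 151.5]
tcp_rot: [-1.292, 1.567, -0.194]
contact_force: [-4.4, 3.3, 13.2]
grip_width: 33.6
```

arm_command([
  {"tx": 0.1,"ty": 0.0,"tz": 0,"wx": 0,"wy": 0,"wz": 0,"jaw": -1},
])

```text
time: 10.75
tool_pos: [599.4, -27.9, 150.3]
tcp_rot: [-1.284, 1.568, -0.186]
contact_force: [-1.5, 2.3, 5.1]
grip_width: 33.3
```

arm_command([
  {"tx": 0.1,"ty": 0,"tz": 0,"wx": 0,"wy": 0,"wz": 0,"jaw": -1},
])

```text
time: 10.85
tool_pos: [599.3, -27.9, 148.6]
tcp_rot: [-1.331, 1.568, -0.233]
contact_force: [-0.9, 1.5, 5.1]
grip_width: 33.4
```

arm_command([
  {"tx": 0.1,"ty": 0.0,"tz": 0,"wx": 0,"wy": 0,"wz": 0,"jaw": -1},
])

```text
time: 10.95
tool_pos: [599.3, -27.9, 147.5]
tcp_rot: [-1.339, 1.568, -0.241]
contact_force: [-1.4, 2.4, 4.6]
grip_width: 33.7
```

arm_command([
  {"tx": 0.07,"ty": 0.0,"tz": 0,"wx": 0,"wy": 0,"wz": 0,"jaw": -1},
])

```text
time: 11.05
tool_pos: [599.2, -28.0, 146.7]
tcp_rot: [-1.326, 1.568, -0.228]
contact_force: [-2.2, 2.2, 4.4]
grip_width: 33.6
```

arm_command([
  {"tx": 0.05,"ty": 0.0,"tz": 0,"wx": 0,"wy": 0,"wz": 0,"jaw": -1},
])

```text
time: 11.15
tool_pos: [599.2, -28.0, 146.2]
tcp_rot: [-1.339, 1.568, -0.241]
contact_force: [-2.3, 1.8, 4.4]
grip_width: 33.7
```

Run:
```python
from h import *
plan([599.3,-28,146],(.454,.891))
s=imaging.capture('scene');w=imaging.capture('wrist');cv2.imwrite('pics/s7.png',s)
s0=cv2.imread('pics/s6.png')
f=lambda q:cv2.convertScaleAbs(cv2.resize(q[140:220,270:350],None,fx=5,fy=5,interpolation=cv2.INTER_CUBIC),alpha=1.8)
cv2.imwrite('pics/s7z.png',np.hstack([f(s0),f(s)]))
w0=cv2.imread('pics/w5.png')
g=lambda q,a:cv2.convertScaleAbs(cv2.resize(q[190:350,240:400],None,fx=2.5,fy=2.5,interpolation=cv2.INTER_CUBIC),alpha=a)
cv2.imwrite('pics/w7z.png',np.hstack([g(w0,1.6),g(w,2.4)]))
```

```text
pos [599.2 -28.  146.2] F [-2.31  1.79  4.37] w 33.7 t 11.15
rotvec tool [-0.0016  0.0005  0.0023]
shift after turn (tool, cm) [ 0.018 -0.007 -0.001]
Rt [[0.0, -0.891, 0.454], [0.0, 0.454, 0.891], [-1.0, 0.0, 0.0]] now [[0.002, -0.89, 0.455], [-0.001, 0.455, 0.89], [-1.0, -0.002, 0.001]]
```

View pics/s7z.png

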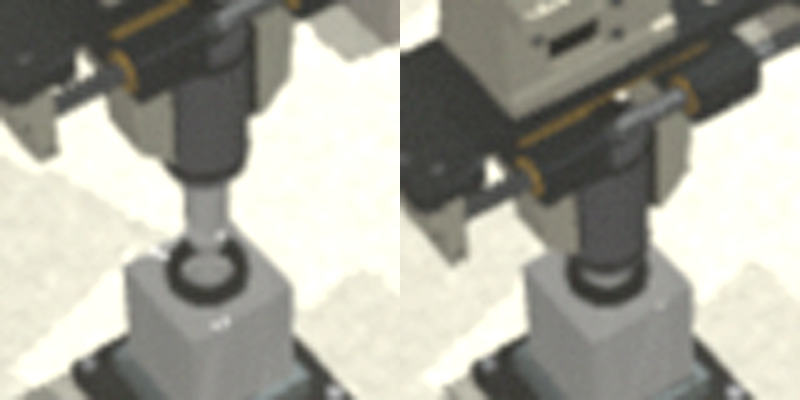

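View pics/w7z.png

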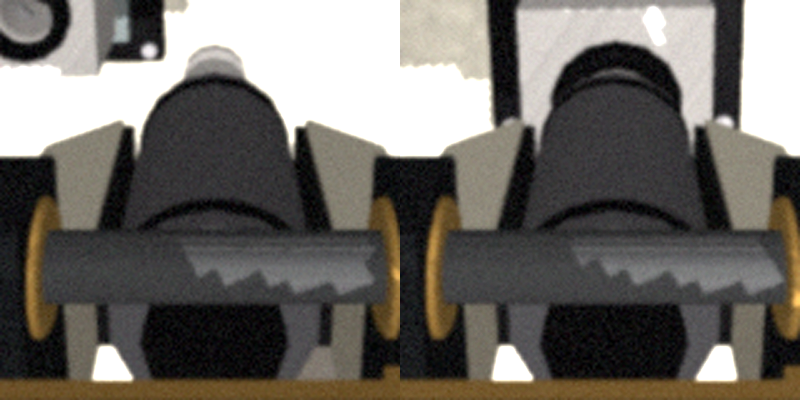

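No slip in the grip: the body position relative to the fingers is unchanged in both views. The force is on a plateau, so I keep pushing slowly.

arm_command([
  {"tx": 0.07,"ty": 0.0,"tz": 0,"wx": 0,"wy": 0,"wz": 0,"jaw": -1},
])

```text
time: 11.35
tool_pos: [599.2, -27.9, 145.4]
tcp_rot: [-1.325, 1.569, -0.227]
contact_force: [-2.1, 2.0, 4.9]
grip_width: 33.7
```

arm_command([
  {"tx": 0.07,"ty": 0.0,"tz": 0,"wx": 0,"wy": 0,"wz": 0,"jaw": -1},
])

```text
time: 11.45
tool_pos: [599.2, -28.0, 144.7]
tcp_rot: [-1.352, 1.569, -0.254]
contact_force: [-1.5, 1.8, 7.2]
grip_width: 33.5
```

arm_command([
  {"tx": 0.06,"ty": 0.0,"tz": 0,"wx": 0,"wy": 0,"wz": 0,"jaw": -1},
])

```text
time: 11.55
tool_pos: [599.2, -28.0, 144.2]
tcp_rot: [-1.35, 1.569, -0.252]
contact_force: [-0.7, 2.0, 7.4]
grip_width: 33.4
```

arm_command([
  {"tx": 0.04,"ty": 0.0,"tz": 0,"wx": 0,"wy": 0,"wz": 0,"jaw": -1},
])

```text
time: 11.65
tool_pos: [599.2, -28.0, 143.9]
tcp_rot: [-1.349, 1.569, -0.251]
contact_force: [-2.2, 1.4, 7.6]
grip_width: 33.5
```

arm_command([
  {"tx": 0.06,"ty": 0.0,"tz": 0,"wx": 0,"wy": 0,"wz": 0,"jaw": -1},
])

```text
time: 11.75
tool_pos: [599.2, -27.9, 143.2]
tcp_rot: [-1.309, 1.569, -0.211]
contact_force: [-1.3, 2.5, 4.1]
grip_width: 33.3
```

arm_command([
  {"tx": 0.05,"ty": 0.0,"tz": 0,"wx": 0,"wy": 0,"wz": 0,"jaw": -1},
])

```text
time: 11.85
tool_pos: [599.1, -27.9, 142.5]
tcp_rot: [-1.293, 1.569, -0.195]
contact_force: [-0.4, 2.0, 4.4]
grip_width: 33.5
```

arm_command([
  {"tx": 0.05,"ty": 0.0,"tz": 0,"wx": 0,"wy": 0,"wz": 0,"jaw": -1},
])

```text
time: 11.95
tool_pos: [599.2, -27.9, 142.0]
tcp_rot: [-1.305, 1.569, -0.207]
contact_force: [-1.0, 2.3, 6.4]
grip_width: 33.4
```

arm_command([
  {"tx": 0.05,"ty": 0.0,"tz": 0,"wx": 0,"wy": 0,"wz": 0,"jaw": -1},
])

```text
time: 12.05
tool_pos: [599.2, -27.9, 141.6]
tcp_rot: [-1.309, 1.569, -0.211]
contact_force: [-1.2, 1.8, 6.6]
grip_width: 33.1
```

arm_command([
  {"tx": 0.04,"ty": 0.0,"tz": 0,"wx": 0,"wy": 0,"wz": 0,"jaw": -1},
])

```text
time: 12.15
tool_pos: [599.3, -27.9, 141.5]
tcp_rot: [-1.314, 1.568, -0.216]
contact_force: [-1.9, 2.3, 9.4]
grip_width: 33.5
```

arm_command([
  {"tx": 0.04,"ty": 0.0,"tz": 0,"wx": 0,"wy": 0,"wz": 0,"jaw": -1},
])

```text
time: 12.25
tool_pos: [599.3, -27.9, 141.4]
tcp_rot: [-1.302, 1.568, -0.204]
contact_force: [-1.4, 2.3, 11.8]
grip_width: 34.0
```

The stop is firm: position holds while the force climbs.

arm_command([
  {"tx": 0.06,"ty": 0.0,"tz": 0,"wx": 0,"wy": 0,"wz": 0,"jaw": -1},
])

```text
time: 12.35
tool_pos: [599.4, -28.0, 141.3]
tcp_rot: [-1.319, 1.568, -0.221]
contact_force: [-3.2, 2.4, 15.4]
grip_width: 33.5
```

arm_command([
  {"tx": 0.06,"ty": 0.0,"tz": 0,"wx": 0,"wy": 0,"wz": 0,"jaw": -1},
])

```text
time: 12.45
tool_pos: [599.5, -28.0, 141.2]
tcp_rot: [-1.318, 1.567, -0.22]
contact_force: [-4.8, 3.3, 18.7]
grip_width: 33.4
```

arm_command([
  {"tx": 0.04,"ty": 0.0,"tz": 0,"wx": 0,"wy": 0,"wz": 0,"jaw": -1},
])

```text
time: 12.55
tool_pos: [599.5, -27.9, 141.2]
tcp_rot: [-1.319, 1.567, -0.221]
contact_force: [-5.0, 2.7, 19.8]
grip_width: 33.3
```

arm_command([
  {"tx": 0,"ty": 0.0,"tz": 0,"wx": 0,"wy": 0,"wz": 0,"jaw": -1},
  {"tx": 0,"ty": 0.0,"tz": 0,"wx": 0,"wy": 0,"wz": 0,"jaw": -1},
  {"tx": -0.1,"ty": 0.0,"tz": 0,"wx": 0,"wy": 0,"wz": 0,"jaw": -1},
  {"tx": -0.1,"ty": 0.0,"tz": 0,"wx": 0,"wy": 0,"wz": 0,"jaw": -1},
  {"tx": -0.1,"ty": 0.0,"tz": 0,"wx": 0,"wy": 0,"wz": 0,"jaw": -1},
])

```text
time: 13.05
tool_pos: [599.1, -27.9, 142.2]
tcp_rot: [-1.284, 1.569, -0.186]
contact_force: [-0.0, 2.2, 4.6]
grip_width: 33.4
```

arm_command([
  {"tx": -0.1,"ty": 0.0,"tz": 0,"wx": 0,"wy": 0,"wz": 0,"jaw": -1},
])

```text
time: 13.15
tool_pos: [599.0, -27.9, 142.9]
tcp_rot: [-1.283, 1.569, -0.185]
contact_force: [0.3, 1.6, 3.1]
grip_width: 33.6
```

arm_command([
  {"tx": -0.1,"ty": 0.0,"tz": 0,"wx": 0,"wy": 0,"wz": 0,"jaw": -1},
])

```text
time: 13.25
tool_pos: [598.8, -27.8, 143.3]
tcp_rot: [-1.158, 1.57, -0.06]
contact_force: [1.8, 1.7, -4.2]
grip_width: 33.7
```

arm_command([
  {"tx": -0.1,"ty": 0.0,"tz": 0,"wx": 0,"wy": 0,"wz": 0,"jaw": -1},
])

```text
time: 13.35
tool_pos: [598.6, -27.7, 143.4]
tcp_rot: [1.466, 1.57, 2.564]
contact_force: [4.3, 0.9, -11.3]
grip_width: 33.5
```

arm_command([
  {"tx": -0.1,"ty": 0.0,"tz": 0,"wx": 0,"wy": 0,"wz": 0,"jaw": -1},
])

```text
time: 13.45
tool_pos: [598.6, -27.7, 144.0]
tcp_rot: [1.619, 1.57, 2.717]
contact_force: [5.4, 2.1, -10.8]
grip_width: 33.7
```

arm_command([
  {"tx": -0.1,"ty": 0.0,"tz": 0,"wx": 0,"wy": 0,"wz": 0,"jaw": -1},
])

```text
time: 13.55
tool_pos: [598.6, -27.7, 144.9]
tcp_rot: [1.63, 1.57, 2.727]
contact_force: [4.9, 0.5, -11.9]
grip_width: 33.5
```

arm_command([
  {"tx": -0.1,"ty": 0.0,"tz": 0,"wx": 0,"wy": 0,"wz": 0,"jaw": -1},
])

```text
time: 13.65
tool_pos: [598.6, -27.7, 145.8]
tcp_rot: [1.649, 1.57, 2.747]
contact_force: [5.9, 1.6, -11.7]
grip_width: 33.6
```

Constant ~11–12 N while rising matches the head-lift spring. I'll take it 3 mm further, hold, and look.

arm_command([
  {"tx": -0.1,"ty": 0.0,"tz": 0,"wx": 0,"wy": 0,"wz": 0,"jaw": -1},
  {"tx": -0.1,"ty": 0.0,"tz": 0,"wx": 0,"wy": 0,"wz": 0,"jaw": -1},
  {"tx": -0.1,"ty": 0.0,"tz": 0,"wx": 0,"wy": 0,"wz": 0,"jaw": -1},
  {"tx": 0,"ty": 0.0,"tz": 0,"wx": 0,"wy": 0,"wz": 0,"jaw": -1},
  {"tx": 0,"ty": 0.0,"tz": 0,"wx": 0,"wy": 0,"wz": 0,"jaw": -1},
  {"tx": 0,"ty": 0.0,"tz": 0,"wx": 0,"wy": 0,"wz": 0,"jaw": -1},
])

```text
time: 14.25
tool_pos: [598.6, -27.7, 148.5]
tcp_rot: [1.695, 1.569, 2.793]
contact_force: [6.3, 1.7, -13.0]
grip_width: 33.6
```

Run:
```python
from h import *
plan([599.3,-28,146],(.454,.891))
s=imaging.capture('scene');w=imaging.capture('wrist');cv2.imwrite('pics/s8.png',s)
s0=cv2.imread('pics/s7.png')
f=lambda q:cv2.convertScaleAbs(cv2.resize(q[160:240,270:350],None,fx=5,fy=5,interpolation=cv2.INTER_CUBIC),alpha=1.8)
cv2.imwrite('pics/s8z.png',np.hstack([f(s0),f(s)]))
g=lambda q,a:cv2.convertScaleAbs(cv2.resize(q[190:350,240:400],None,fx=2.5,fy=2.5,interpolation=cv2.INTER_CUBIC),alpha=a)
cv2.imwrite('pics/w8z.png',g(w,2.4))
```

```text
pos [598.6 -27.7 148.5] F [  6.26   1.7  -12.96] w 33.6 t 14.25
rotvec tool [-0.0017 -0.0002 -0.0013]
shift after turn (tool, cm) [ 0.247 -0.076  0.008]
Rt [[0.0, -0.891, 0.454], [0.0, 0.454, 0.891], [-1.0, 0.0, 0.0]] now [[-0.001, -0.89, 0.456], [0.0, 0.456, 0.89], [-1.0, 0.001, -0.0]]
```

View pics/s8z.png

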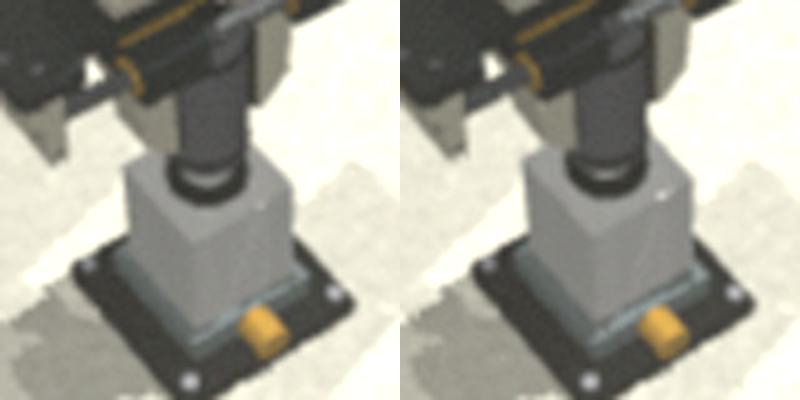

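View pics/w8z.png

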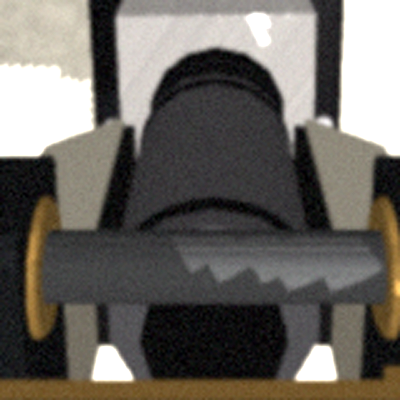

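arm_command([
  {"tx": 0.1,"ty": 0.0,"tz": 0,"wx": 0,"wy": 0,"wz": 0,"jaw": -1},
  {"tx": 0.1,"ty": 0.0,"tz": 0,"wx": 0,"wy": 0,"wz": 0,"jaw": -1},
  {"tx": 0.1,"ty": 0.0,"tz": 0,"wx": 0,"wy": 0,"wz": 0,"jaw": -1},
  {"tx": 0.1,"ty": 0.0,"tz": 0,"wx": 0,"wy": 0,"wz": 0,"jaw": -1},
  {"tx": 0.1,"ty": 0.0,"tz": 0,"wx": 0,"wy": 0,"wz": 0,"jaw": -1},
  {"tx": 0.1,"ty": 0.0,"tz": 0,"wx": 0,"wy": 0,"wz": 0,"jaw": -1},
])

```text
time: 14.95
tool_pos: [598.8, -27.8, 143.3]
tcp_rot: [1.481, 1.57, 2.579]
contact_force: [2.6, 1.5, -2.9]
grip_width: 33.7
```

arm_command([
  {"tx": 0.1,"ty": 0.0,"tz": 0,"wx": 0,"wy": 0,"wz": 0,"jaw": -1},
  {"tx": 0,"ty": 0.0,"tz": 0,"wx": 0,"wy": 0,"wz": 0,"jaw": -1},
])

```text
time: 15.15
tool_pos: [598.7, -27.7, 143.3]
tcp_rot: [-0.741, 1.571, 0.357]
contact_force: [3.7, 1.2, -5.9]
grip_width: 33.2
```

arm_command([
  {"tx": 0.1,"ty": 0.0,"tz": 0,"wx": 0,"wy": 0,"wz": 0,"jaw": -1},
  {"tx": 0,"ty": 0.0,"tz": 0,"wx": 0,"wy": 0,"wz": 0,"jaw": -1},
  {"tx": 0,"ty": 0.0,"tz": 0,"wx": 0,"wy": 0,"wz": 0,"jaw": -1},
])

```text
time: 15.45
tool_pos: [598.8, -27.8, 143.2]
tcp_rot: [-1.261, 1.57, -0.163]
contact_force: [2.4, 1.0, 0.9]
grip_width: 33.7
```

arm_command([
  {"tx": 0,"ty": 0.0,"tz": 0,"wx": 0,"wy": 0,"wz": 0,"jaw": 1},
  {"tx": 0,"ty": 0.0,"tz": 0,"wx": 0,"wy": 0,"wz": 0,"jaw": 1},
  {"tx": 0,"ty": 0.0,"tz": 0,"wx": 0,"wy": 0,"wz": 0,"jaw": 1},
  {"tx": 0,"ty": 0.0,"tz": 0,"wx": 0,"wy": 0,"wz": 0,"jaw": 1},
  {"tx": 0,"ty": 0.0,"tz": 0,"wx": 0,"wy": 0,"wz": 0,"jaw": 1},
  {"tx": 0,"ty": 0.0,"tz": 0,"wx": 0,"wy": 0,"wz": 0,"jaw": 1},
  {"tx": 0,"ty": 0.0,"tz": 0,"wx": 0,"wy": 0,"wz": 0,"jaw": 1},
])

```text
time: 16.15
tool_pos: [598.5, -27.7, 142.6]
tcp_rot: [1.727, 1.571, 2.825]
contact_force: [0.7, 0.8, 0.3]
grip_width: 85.4
```

arm_command([
  {"tx": -0.5,"ty": 0.0,"tz": 0,"wx": 0,"wy": 0,"wz": 0,"jaw": 1},
  {"tx": -1.5,"ty": 0.0,"tz": 0,"wx": 0,"wy": 0,"wz": 0,"jaw": 1},
  {"tx": -2,"ty": 0.0,"tz": 0,"wx": 0,"wy": 0,"wz": 0,"jaw": 1},
  {"tx": -2,"ty": 0.0,"tz": 0,"wx": 0,"wy": 0,"wz": 0,"jaw": 1},
  {"tx": -2,"ty": 0.0,"tz": 0,"wx": 0,"wy": 0,"wz": 0,"jaw": 1},
  {"tx": -1.5,"ty": 0.0,"tz": 0,"wx": 0,"wy": 0,"wz": 0,"jaw": 1},
  {"tx": -0.5,"ty": 0.0,"tz": 0,"wx": 0,"wy": 0,"wz": 0,"jaw": 1},
  {"tx": 0,"ty": 0.0,"tz": 0,"wx": 0,"wy": 0,"wz": 0,"jaw": 1},
  {"tx": 0,"ty": 0.0,"tz": 0,"wx": 0,"wy": 0,"wz": 0,"jaw": 1},
])

```text
time: 17.05
tool_pos: [598.1, -27.6, 241.8]
tcp_rot: [1.831, 1.57, 2.929]
contact_force: [0.5, -0.8, 0.8]
grip_width: 92.0
```

Run:
```python
from h import *
plan([599.3,-28,146],(.454,.891))
s=imaging.capture('scene');cv2.imwrite('pics/s9.png',s)
cv2.imwrite('pics/s9z.png',cv2.convertScaleAbs(cv2.resize(s[70:270,220:440],None,fx=3,fy=3,interpolation=cv2.INTER_CUBIC),alpha=1.8))
```

```text
pos [598.1 -27.6 241.8] F [ 0.46 -0.81  0.79] w 92.0 t 17.05
rotvec tool [-0.0016 -0.0003 -0.0012]
shift after turn (tool, cm) [ 9.583 -0.12   0.021]
Rt [[0.0, -0.891, 0.454], [0.0, 0.454, 0.891], [-1.0, 0.0, 0.0]] now [[-0.001, -0.89, 0.455], [0.0, 0.455, 0.89], [-1.0, 0.001, -0.0]]
```

View pics/s9z.png

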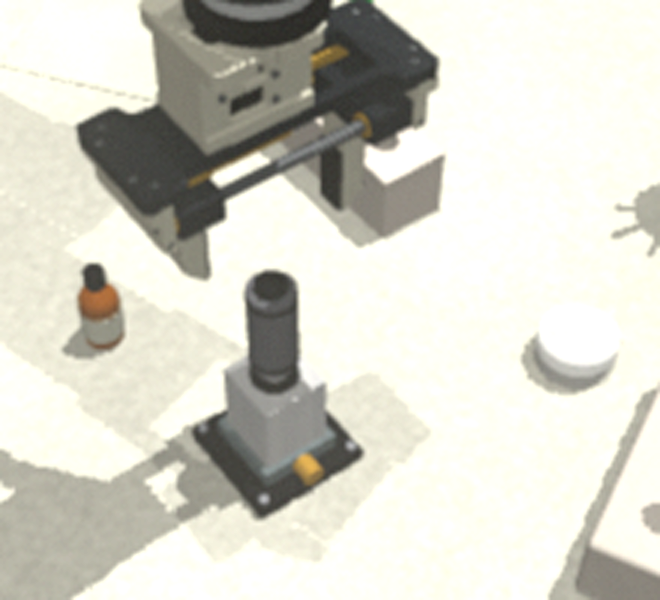

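The filter stands upright in the port, body just above the collar and the port head down. The gripper is clear of it, and the bottle and dishes are where they were. Handing in.

```bash
python3 -c "
from plant import bot
print(bot.close_job())"
```

```text
the job is handed in; nothing more can be done
None
```

The tall filter is locked in the open port. I tug-tested it, let go of it, and handed the job in at about 17 s; no verdict was reported.

- **Pushing in:** Resistance peaked at about 13 N, fell to 4–5 N, rose again to 7.6 N and fell to 4 N. It then climbed steeply at a firm stop, where I stopped pushing at 20 N. The tip was then about 48 mm below the mouth, worked out from the arm position and assuming no slip in the grip. The task text describes one peak and I felt two, so I did not take the first drop as the lock and pushed on to the stop.
- **Tug test:** The pull held at 11–13 N, where an unlocked stem would come out under 7 N. The head rose about 5 mm, and the scene picture showed the block lifted. Sideways force was about 6 N during the tug.
- **Release:** I lowered the head until the vertical force was about zero, then opened the jaws and rose 100 mm clear.
- **Last checks:** In the last scene picture the filter stands upright with its body just above the collar and the head down, and the oil bottle and dishes look unmoved. The short filter was hidden behind the gripper and the screwdriver was outside the crop I viewed, so I did not recheck those two. The arm never went near the screwdriver.

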